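# Make up the wax-carving kit tray

## Task

Make up the kit in the wooden tray: put the thin wax block, the short wide metal pot, the steel doming cube and the round steel bench block each into the pocket cut to its shape and size, standing upright and flat on the pocket's floor. Leave the thick wax block and the tall slim pot where they are.

Things in the scene. Friction and masses are not known exactly. Their poses are not given: they have to be found in the camera images.
- wax_thin: the thinner of two blocks of carving wax (this one blue), 30 (x) x 50 (y) x 18 (z) mm, lying flat, loose, to be put away. Origin: centre of its underside; z up.
- pot_short: the shorter, wider of two small metal pots with fixed lids and a small knob on top (coppery), 34 mm across, 38 mm high, loose, standing upright, to be put away. The lid (34 mm across) starts 26 mm up; below it the body is 32 mm across. Origin: centre of its underside; z up.
- cube: steel doming cube with round hollows in its faces, 46 x 46 x 46 mm, about 0.7 kg, loose, to be put away. Origin: centre of its underside; z up.
- disc: round steel bench block: a plain flat disc 50 mm in diameter, 18 mm high, with a shallow turned ring line on top, about 0.26 kg, loose, to be put away. Origin: centre of its underside; z up.
- wax_thick: the thicker of two blocks of carving wax (this one green), 30 (x) x 50 (y) x 24 (z) mm, loose; stays where it is. Origin: centre of its underside; z up. (Two fixed torch handles stand up to 0.10 m above the bench at its front edge before the tray, x < 0.36 m, y 0.30 to 0.40 m.)
- pot_tall: the taller, slimmer of two small metal pots with fixed lids (brass), 30 mm across, 44 mm high, loose; stays where it is. Origin: centre of its underside; z up. (A fixed lamp hood hangs over the middle of the bench behind all these things, at x > 0.70 m, y -0.11 to 0.29 m, 0.26 to 0.34 m up: keep the arm in front of it.)
- plate_wax: one of four fixed light-wood plates, 80 x 80 x 14 mm, lying 2 by 2 (82 mm apart, turned alike, places swap) in a dark-wood tray (178 mm square, rim 16 mm high) at the left. In its middle a pocket, oblong, 48 (x) by 68 (y) mm, for the thin wax (long side along y). Origin: centre of its underside, 4 mm above the bench; z up; pocket floor 8 mm, pocket rim 14 mm above it.
- plate_pot: one of four fixed light-wood plates, 80 x 80 x 14 mm, lying 2 by 2 (82 mm apart, turned alike, places swap) in a dark-wood tray (178 mm square, rim 16 mm high) at the left. In its middle a pocket, round, 52 mm in diameter (the smaller of the two round ones), for the short pot. Origin: centre of its underside, 4 mm above the bench; z up; pocket floor 8 mm, pocket rim 14 mm above it.
- plate_cube: one of four fixed light-wood plates, 80 x 80 x 14 mm, lying 2 by 2 (82 mm apart, turned alike, places swap) in a dark-wood tray (178 mm square, rim 16 mm high) at the left. In its middle a pocket, square, 62 x 62 mm, sides along the plate's x and y, for the doming cube. Origin: centre of its underside, 4 mm above the bench; z up; pocket floor 8 mm, pocket rim 14 mm above it.
- plate_disc: one of four fixed light-wood plates, 80 x 80 x 14 mm, lying 2 by 2 (82 mm apart, turned alike, places swap) in a dark-wood tray (178 mm square, rim 16 mm high) at the left. In its middle a pocket, round, 68 mm in diameter (the larger of the two round ones), for the round bench block. Origin: centre of its underside, 4 mm above the bench; z up; pocket floor 8 mm, pocket rim 14 mm above it.

How it is judged:
By the outcome, as a careful person would: the job done as asked, in the order asked, and still so for the second after the job is handed in, with the robot touching nothing.
It also fails if it takes over 122 s, if anything falls off the work surface, if the arm or the gripper's body presses on something with over 40 N, if the wrist force passes 120 N, or if a joint passes its speed limit or range.

## Robot

A 7-joint arm with a two-finger parallel gripper is mounted at the origin on a cart in front of the work surface, level with it; the furniture and walls round the work are solid. World frame = base frame: x ahead of the robot, y to its left, z up, the work surface at z = 0. Lengths are in m, angles in rad, forces in N, time in s.
With the tool pointing down it reaches from about 0.4 to 0.85 m from the base axis. Payload 10.4 kg.
Tool frame: the origin (TCP) lies on the centre line of the jaws, within the pads' length; the fingertips stand 8 mm ahead of it and the grasp point (between the pads) lies 11 mm behind it (r.finger_overhang is the distance from the TCP to the fingertips, in m); z points along the fingers, y is the line along which they close (so a half turn about z gives the same grasp; the last joint's range is limited). The gripper opens to 87 mm and grips with 3 to 60 N. Pads are 19 mm wide; open, the fingers measure 117 mm over their backs; the gripper's body (75 mm by 190 mm) begins 51 mm behind the grasp point.
Start: joints at [1.243, 0.332, -0.065, 1.46, 0.022, 1.35, -0.088], TCP at [0.188, -0.596, 0.201] pointing down, gripper open.
Joint ranges: [-2.6, 2.6], [-0.5, 2.12], [-1.47, 1.34], [0.16, 2.42], [-1.27, 4.41], [0.06, 2.06], [-2.6, 2.6]. Speed limits (rad/s): [2.22, 2.22, 2.79, 2.79, 3.14, 3.14, 3.14].

## Interface

Orientations are given as a unit quaternion [x, y, z, w].
In Python, from bench import r, vision gives the robot as it stands.
- The arm moves only by the tool drive_tool, never from a script. Its argument "series" is a list of rows, each a list of 2 entries, a list of its own where there are three numbers: the shift along the world's x, y, z in cm, then the turn about the world's z in degrees. A call has exactly 10 rows; each row shifts and turns the commanded pose from where the row before left it; what a row does not reach is not made up. A row lasts 1/8 s, in which the tool goes at most 62.5 mm and 10.7 degrees, less where a joint would pass 70% of its speed; a pose out of reach is approached as far as the arm can. A call with a gripper value outside its range is refused whole. "hand" is the closure, from 0 (fully open) to 1 (shut), set as the call begins (left out, the last holds). The fingers move at their own pace and stop on an object; "newtons" is the grip in N (left out, the last holds). Time passes only in rows, so rows that do not move let the fingers close, or fill a call up. It gives the time, the measured TCP pose, the force, the opening and the grip force at its end, in the units of the state.
- r.read_state(): the state, without advancing time (a new reading comes with each control period).
- vision.camera(name): name is "scene" or "top" or "wrist"; returns a dict with "color" (420x560x3 uint8, red, green, blue), "intrinsics" (3x3 intrinsics, pixels), "k1" (the pictures are not rectified: a ray, as slopes to the right and down, at radius r is drawn at 1 + k1 r^2 times it, then the intrinsics apply), "R" (3x3) and "t" (3): a world point X has camera coordinates R X + t; the wrist camera has in their place "mount" (4x4, takes a point from camera to tool coordinates, whose origin is the TCP and whose axes are the flange's). Camera axes: x right, y down, z forward; pixel columns grow to the right and rows downward; lengths in m; the calibration is good to about 2 mm. A picture is of the moment at which its call begins: read the wrist's pose just before it. There is no depth.
- r.close_job(): hands the job in; it is judged then, once.
The state is a dict: "time": time; "joint_positions": joint angles; "joint_vel": joint speeds; "joint_torque": joint torques, N m; "ee_pos": TCP position; "eef_rot": TCP orientation; "ft_force": force on the tool from outside, world axes, zero at the start; "torque": the same for the moment, N m; "width": finger opening in m; "grip_force": force on a finger pad.
Only numpy, scipy, OpenCV 4.12 (cv2) and the standard library are available. Lean on these libraries where they do the work, as an engineer would, in place of code of your own. Each camera call takes 0.05 s, during which the arm holds its last target. There are 200 camera calls.

## Working session

There is one attempt and no reset: what is moved stays moved. The work goes in short steps, Python scripts to look and compute and a tool call to move; the robot and the scene stay as the last step left them, time stands still between calls to the robot, and variables do not carry over. Pictures are saved under pics/ and viewed, at most 14 in all, crops included, and the job is handed in when it is done.

Besides the shell and the picture viewer there is one more tool, called after "Call:" by a JSON object that holds its "api" and its "payload". drive_tool: Moves the arm, as the interface text tells. Its arguments: {"type":"object","properties":{"series":{"type":"array"},"hand":{"type":"number"},"newtons":{"type":"number"}},"required":["series"]}

```bash
mkdir -p pics; ls; python3 - <<'E'
from bench import r, vision
import cv2,pickle
d={}
for n in("top","scene"):
    c=vision.camera(n); d[n]=c
    cv2.imwrite(f"pics/{n}0.png",c["color"][:,:,::-1])
    print(n,c["intrinsics"],c["k1"],c["R"],c["t"])
pickle.dump(d,open("cams.pkl","wb"))
print(r.read_state(), r.finger_overhang)
E
```

```text
pics
top [[483.01184035   0.         276.15437006]
 [  0.         483.01184035 217.68693152]
 [  0.           0.           1.        ]] -0.04338793864579154 [[-0.01739569 -0.9998132   0.00842374]
 [-0.9957841   0.01656545 -0.0902198 ]
 [ 0.0900634  -0.00995766 -0.99588625]] [-0.02721991  0.53106865  1.27759503]
scene [[507.42986293   0.         286.1229072 ]
 [  0.         507.42986293 210.28026645]
 [  0.           0.           1.        ]] -0.04473073589883735 [[-0.51369979 -0.857853    0.01416888]
 [-0.43769663  0.24782637 -0.86429379]
 [ 0.73792559 -0.45018921 -0.50278772]] [0.23077229 0.26622426 1.32252583]
{'time': 0.1, 'joint_positions': array([ 1.24339021,  0.3328068 , -0.06472751,  1.46083843,  0.02160893,
        1.34988164, -0.08851774]), 'joint_vel': array([-4.87847922e-04, -2.88225121e-03, -9.52431809e-05,  1.13764335e-03,
       -3.73759952e-04,  2.19623905e-05, -3.26817411e-04]), 'joint_torque': array([ 1.31407669e-03, -6.24548507e+01,  2.48156197e-02, -3.90722537e+01,
       -6.12871628e-02,  3.64496664e-02,  7.65570826e-05]), 'ee_pos': array([ 0.1874692 , -0.59584513,  0.20044378]), 'eef_rot': array([ 9.88406721e-01,  1.51828097e-01, -1.20746610e-04, -6.07242100e-04]), 'ft_force': array([-0.18205198, -0.9928728 , -0.067836  ]), 'torque': array([ 0.03271636,  0.07973312, -0.0040841 ]), 'grip_force': 0.0, 'width': 0.08690582297363637} 0.008
```

View pics/top0.png

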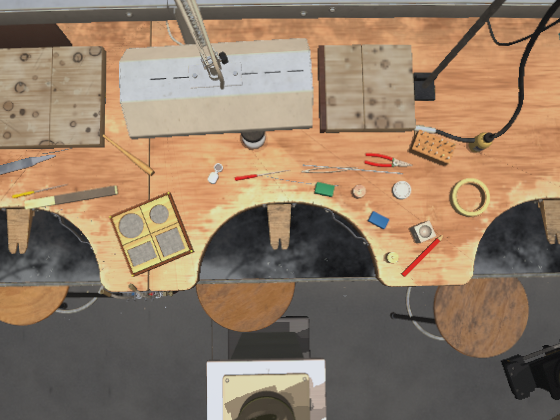

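View pics/scene0.png

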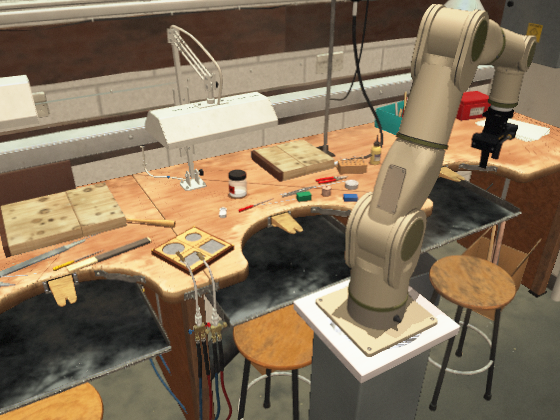

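The top view shows the tray at (151,234), green wax (324,189), copper pot (359,191), disc (401,190), blue wax (378,219), cube (425,231) and brass pot (392,257). I'll enlarge this part of the picture.

```bash
cat >h.py <<'E'
import numpy as np,cv2,pickle
def ray(c,uv):
    uv=np.array(uv,float).reshape(-1,1,2)
    p=cv2.undistortPoints(uv,c["intrinsics"],np.array([c["k1"],0,0,0.])).reshape(-1,2)
    return np.c_[p,np.ones(len(p))]
def world(c,uv,z):
    d=ray(c,uv)@c["R"]; o=-c["R"].T@c["t"]
    return o+d*((z-o[2])/d[:,2])[:,None]
def proj(c,X):
    return cv2.projectPoints(np.array(X,float).reshape(-1,3),cv2.Rodrigues(c["R"])[0],c["t"],c["intrinsics"],np.array([c["k1"],0,0,0.]))[0].reshape(-1,2)
E
python3 - <<'E'
import pickle,cv2,numpy as np
d=pickle.load(open("cams.pkl","rb"));i=d["top"]["color"][:,:,::-1]
a=cv2.resize(i[185:285,100:205],None,fx=5.5,fy=5.5,interpolation=cv2.INTER_CUBIC)[:,:400*0+578]
cv2.imwrite("pics/tray.png",a)
b=cv2.resize(i[172:272,310:445],None,fx=5.5,fy=5.5,interpolation=cv2.INTER_CUBIC)
cv2.imwrite("pics/obj.png",b)
E
```

```text
(no output)
```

View pics/tray.png

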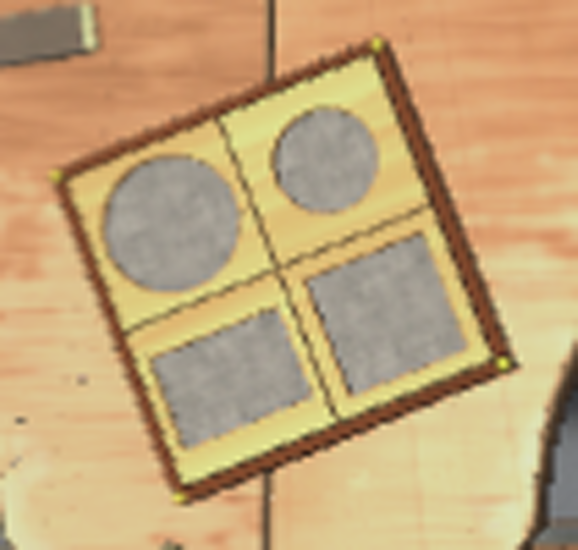

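View pics/obj.png

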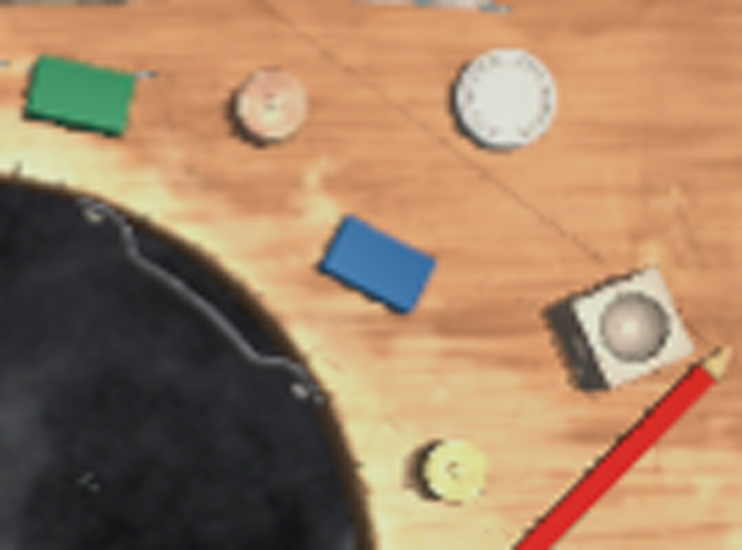

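Tray crop: big round pocket (172,223), small round (326,160), oblong (232,378), square (387,313). Object crop: pot (272,103), disc (505,98), blue top centred about (380,264), cube top about (634,325).

```bash
python3 - <<'E'
from h import *
c=pickle.load(open("cams.pkl","rb"))["top"]
def w(p,off,z): return world(c,(np.array(p,float).reshape(-1,2)+.5)/5.5-.5+off,z)
T=[100,185];O=[310,172]
def rep(n,P):print(n,P.mean(0).round(4),[ (round(float(np.linalg.norm(e)),4),round(float(np.degrees(np.arctan2(e[1],e[0])))%90,1)) for e in np.roll(P,-1,0)-P])
rep("tray",w([(57,176),(378,45),(505,364),(181,497)],T,.016))
rep("oblong",w([(152,358),(275,310),(312,397),(187,446)],T,.018))
rep("square",w([(307,280),(422,235),(466,345),(350,394)],T,.018))
print("big",w((172,223),T,.015),"small",w((326,160),T,.015))
rep("blue",w([(350,215),(436,262),(410,313),(328,265)],O,.018))
rep("cube",w([(577,300),(655,267),(692,347),(612,387)],O,.046))
print("disc",w((505,99),O,.018),"pot",w((274,104),O,.038),"tall",w((456,470),O,.044))
rep("green",w([(42,55),(135,73),(120,135),(29,100)],O,.024))
E
```

```text
tray [0.4937 0.3045 0.016 ] [(0.1709, 21.5), (0.1707, 21.6), (0.1707, 21.4), (0.1707, 21.6)]
oblong [0.4409 0.3275 0.018 ] [(0.0645, 20.5), (0.0466, 23.2), (0.0654, 20.5), (0.0467, 22.1)]
square [0.4712 0.2515 0.018 ] [(0.0604, 20.6), (0.0585, 21.7), (0.0614, 22.0), (0.0601, 20.8)]
big [[0.51761487 0.35829241 0.015     ]] small [[0.54758159 0.28216118 0.015     ]]
blue [ 0.5214 -0.3153  0.018 ] [(0.0483, 60.2), (0.0286, 61.0), (0.0467, 58.5), (0.0273, 64.4)]
cube [ 0.4872 -0.4311  0.046 ] [(0.0418, 21.6), (0.0424, 22.7), (0.0441, 25.0), (0.045, 19.8)]
disc [[ 0.60257083 -0.38039147  0.018     ]] pot [[ 0.59890753 -0.26112336  0.038     ]] tall [[ 0.41901565 -0.34216819  0.044     ]]
green [ 0.609  -0.1686  0.024 ] [(0.0468, 78.0), (0.0319, 74.9), (0.048, 67.8), (0.0234, 72.6)]
```

Call:
{"api": "drive_tool", "payload": {"series": [[[4.2, 3.5, -0.6], -5.2], [[4.2, 3.5, -0.6], -5.2], [[4.2, 3.5, -0.6], -5.2], [[4.2, 3.5, -0.6], -5.2], [[4.2, 3.5, -0.6], -5.2], [[4.2, 3.5, -0.6], -5.2], [[4.2, 3.5, -0.6], -5.2], [[4.0, 3.5, -0.6], -5.2], [[0, 0, 0], -4.9], [[0, 0, 0], 0]], "hand": 0, "newtons": 25}}

```text
time: 1.35
ee_pos: [0.5215, -0.3159, 0.1526]
eef_rot: [0.968, -0.25, -0.001, 0.0]
ft_force: [0.8, -0.6, -0.6]
width: 0.0869
grip_force: 0.0
```

```bash
cat >>h.py <<'E'
from scipy.spatial.transform import Rotation as Ro
def wrist(name):
    from bench import r,vision
    s=r.read_state(); c=vision.camera("wrist")
    A=Ro.from_quat(s["eef_rot"]).as_matrix(); M=np.array(c["mount"])
    Rc=A@M[:3,:3]; tc=A@M[:3,3]+s["ee_pos"]
    c["R"]=Rc.T; c["t"]=-Rc.T@tc
    x=A[:,0]; print("t",s["time"],"pos",s["ee_pos"].round(4),"theta",np.degrees(np.arctan2(x[1],x[0])).round(2),"j",s["joint_positions"].round(2),"w",s["width"])
    cv2.imwrite(f"pics/{name}.png",c["color"][:,:,::-1]); pickle.dump(c,open(name+".pkl","wb")); return c
E
python3 -c "
from h import *
wrist('w1')"
```

```text
t 1.35 pos [ 0.5215 -0.3159  0.1526] theta -28.96 j [ 0.64  0.34 -0.21  1.56  0.07  1.25 -1.66] w 0.08694953881821949
```

View pics/w1.png

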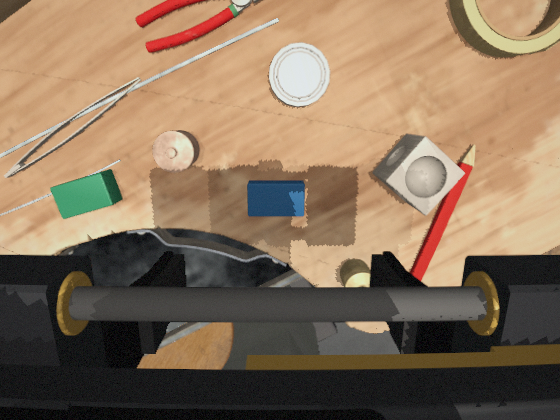

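The wrist view shows the blue block at (277,198), nearly square to the jaws, the pot at (174,150), the disc at (299,75) and the cube's top at about (425,174).

```bash
python3 - <<'E'
from h import *
c=pickle.load(open("w1.pkl","rb"))
im=c["color"]; hsv=cv2.cvtColor(im,cv2.COLOR_RGB2HSV)
m=((hsv[...,0]>95)&(hsv[...,0]<125)&(hsv[...,1]>130)).astype(np.uint8); m[:150]=0;m[250:]=0
k=cv2.findContours(m,0,2)[0];k=max(k,key=cv2.contourArea)
print(cv2.boundingRect(k))
P=world(c,k.reshape(-1,2),.018); q=cv2.minAreaRect((P[:,:2]*1000).astype(np.float32)); print(q)
for n,p,z in [("disc",(299,74),.018),("pot",(174,149),.038)]: print(n,world(c,p,z))
Q=world(c,[(425,136),(469,172),(428,215),(385,178)],.046); print(Q.mean(0),np.degrees(np.arctan2(*(np.roll(Q,-1,0)-Q)[:,1::-1].T[[0,1]]))%90,np.linalg.norm(np.roll(Q,-1,0)-Q,axis=1))
# blue side faces toward camera? project model corners
def corners(x,y,a,z):
    a=np.radians(a);u=np.array([np.cos(a),np.sin(a)]);v=np.array([-u[1],u[0]])
    return [[*(np.array([x,y])+.025*i*u+.015*j*v),z] for i,j in((-1,-1),(1,-1),(1,1),(-1,1))]
print(proj(c,corners(.5214,-.3153,61,.018)).round(0).tolist(),proj(c,corners(.5214,-.3153,61,0)).round(0).tolist())
E
```

```text
(248, 181, 57, 35)
((524.73291015625, -314.89813232421875), (49.00765609741211, 30.383466720581055), 61.068260192871094)
disc [[ 0.60559491 -0.38123004  0.018     ]]
pot [[ 0.602788   -0.26569432  0.038     ]]
[ 0.48811034 -0.43180799  0.046     ] [25.37022418 21.02129657 22.37579351 19.68762897] [0.04747636 0.04630029 0.0483739  0.0438555 ]
[[307.0, 184.0], [249.0, 184.0], [250.0, 218.0], [306.0, 218.0]] [[305.0, 181.0], [251.0, 181.0], [251.0, 213.0], [305.0, 213.0]]
```

Call:
{"api": "drive_tool", "payload": {"series": [[[0.2, 0.1, -4], 0], [[0, 0, -4], 0], [[0, 0, -3], 0], [[0, 0, -1.5], 0], [[0, 0, -0.7], 0], [[0, 0, -0.35], 0], [[0, 0, 0], 0], [[0, 0, 0], 0], [[0, 0, 0], 0], [[0, 0, 0], 0]]}}

```text
time: 2.65
ee_pos: [0.5237, -0.3152, 0.0179]
eef_rot: [0.968, -0.251, 0.0, 0.0]
ft_force: [0.7, 0.2, -0.0]
width: 0.0869
grip_force: 0.0
```

Call:
{"api": "drive_tool", "payload": {"series": [[[0, 0, 0], 0], [[0, 0, 0], 0], [[0, 0, 0], 0], [[0, 0, 0], 0], [[0, 0, 0], 0], [[0, 0, 0], 0], [[0, 0, 0], 0], [[0, 0, 0], 0], [[0, 0, 0], 0], [[0, 0, 0], 0]], "hand": 1, "newtons": 20}}

```text
time: 3.9
ee_pos: [0.5236, -0.3152, 0.0177]
eef_rot: [0.968, -0.251, 0.0, 0.0]
ft_force: [-0.3, -0.1, 0.5]
width: 0.0015
grip_force: 0.0
```

```bash
python3 -c "
from h import *
c=wrist('w2'); print(proj(c,[.5236,-.3152,.0097]))"
```

```text
t 3.9 pos [ 0.5236 -0.3152  0.0177] theta -29.04 j [ 0.63  0.47 -0.2   1.68  0.11  1.   -1.69] w 0.0014580098911377694
[[279.15347789 251.98952027]]
```

View pics/w2.png

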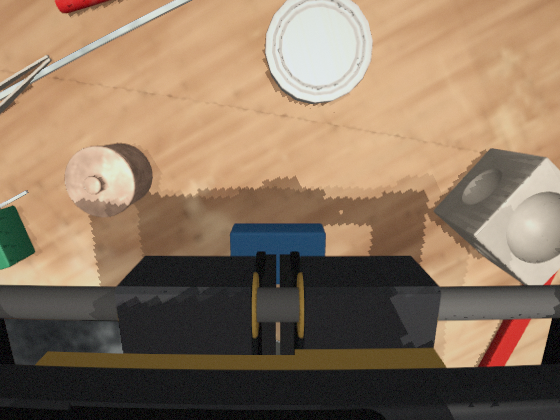

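```bash
python3 - <<'E'
from h import *
c=pickle.load(open("w2.pkl","rb"))
for z in(0,.018): 
    P=world(c,[(232,224),(325,224),(278,224)],z); d=P-[.5236,-.3152,0]
    a=np.radians(-29); x=np.array([np.cos(a),np.sin(a)]);y=np.array([np.sin(a),-np.cos(a)])
    print(z,P[2],(d[:,:2]@x).round(4),(d[:,:2]@y).round(4))
print("cam",-c["R"].T@c["t"])
from bench import vision
t=vision.camera("top"); s=vision.camera("scene"); pickle.dump([t,s],open("ts2.pkl","wb"))
print(proj(t,[.5236,-.3152,.018]),proj(s,[.5236,-.3152,.018]))
a=cv2.resize(t["color"][190:250,340:420,::-1],(400,300),interpolation=2); b=cv2.resize(s["color"][165:225,320:400,::-1],(400,300),interpolation=2)
cv2.imwrite("pics/ts2.png",np.hstack([a,b]))
E
```

```text
0 [ 0.53539672 -0.32102712  0.        ] [0.0131 0.0131 0.0131] [-0.0266  0.0259 -0.0006]
0.018 [ 0.54000181 -0.32354489  0.018     ] [0.0184 0.0184 0.0184] [-0.0243  0.0235 -0.0007]
cam [ 0.58704319 -0.34926421  0.20187171]
[[378.81206701 218.72862147]] [[350.11776344 194.69079242]]
```

View pics/ts2.png

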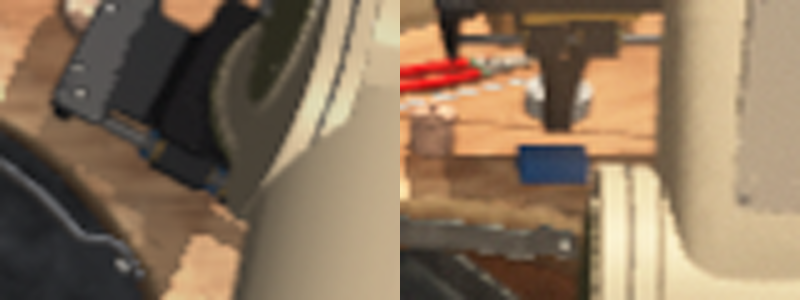

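```bash
python3 - <<'E'
from h import *
t,s=pickle.load(open("ts2.pkl","rb"))
for z in (0,.0097,.018,.025,.03,.04): print(z,proj(s,[.5236,-.3152,z]).round(1))
a=np.radians(61);u=np.array([np.cos(a),np.sin(a)]);v=np.array([-u[1],u[0]])
print(proj(s,[[*(np.array([.5236,-.3152])+.025*i*u+.015*j*v),z] for z in(0,.018) for i,j in((-1,-1),(1,-1),(1,1),(-1,1))]).round(1).tolist())
b=cv2.resize(s["color"][155:215,320:400,::-1],(800,600),interpolation=2)
cv2.imwrite("pics/s2b.png",b)
E
```

```text
0 [[349.7 199. ]]
0.0097 [[349.9 196.7]]
0.018 [[350.1 194.7]]
0.025 [[350.3 193. ]]
0.03 [[350.4 191.8]]
0.04 [[350.6 189.3]]
[[355.9, 197.0], [342.4, 197.1], [343.5, 201.1], [357.2, 201.0], [356.3, 192.7], [342.7, 192.8], [343.8, 196.7], [357.6, 196.6]]
```

View pics/s2b.png

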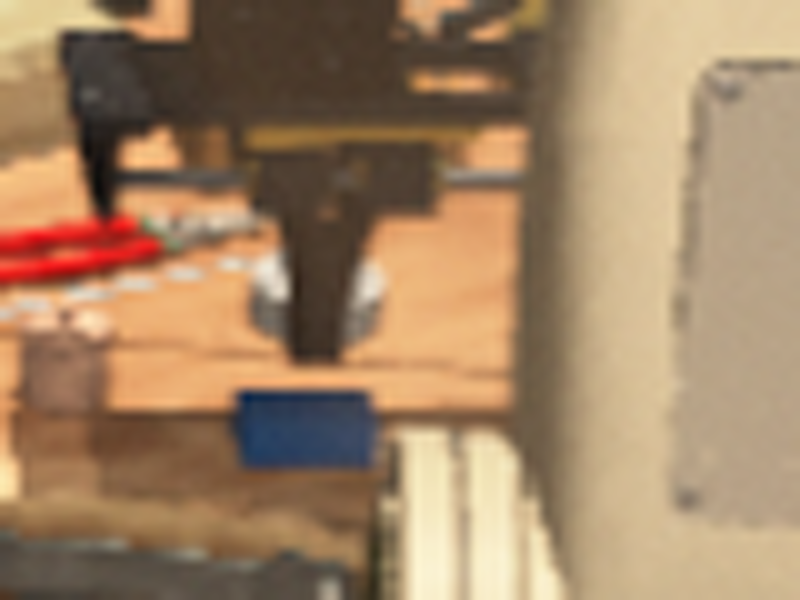

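Both views show the closed fingertips hovering about 12 mm above the block, so the real tips sit some 20 to 25 mm higher than I took them to be. I'll open, lower 8 mm, which is safe under either reading, and look again.

Call:
{"api": "drive_tool", "payload": {"series": [[[0, 0, 0], 0], [[0, 0, 0], 0], [[0, 0, 0], 0], [[0, 0, 0], 0], [[0, 0, -0.1], 0], [[0, 0, -0.2], 0], [[0, 0, -0.2], 0], [[0, 0, -0.2], 0], [[0, 0, -0.1], 0], [[0, 0, 0], 0]], "hand": 0}}

```text
time: 5.3
ee_pos: [0.5235, -0.3152, 0.0096]
eef_rot: [0.968, -0.251, -0.0, 0.0]
ft_force: [-0.5, -0.2, 0.8]
width: 0.0853
grip_force: 0.0
```

```bash
python3 - <<'E'
from h import *
from bench import vision
c=wrist('w3'); s=vision.camera("scene")
a=cv2.resize(s["color"][155:215,320:400,::-1],(400,300),interpolation=2)
b=cv2.resize(c["color"][150:360,140:420,::-1],(400,300))
cv2.imwrite("pics/s3.png",np.hstack([a,b]))
E
```

```text
t 5.3 pos [ 0.5235 -0.3152  0.0096] theta -29.04 j [ 0.63  0.48 -0.2   1.69  0.11  0.99 -1.69] w 0.08532795858866159
```

View pics/s3.png

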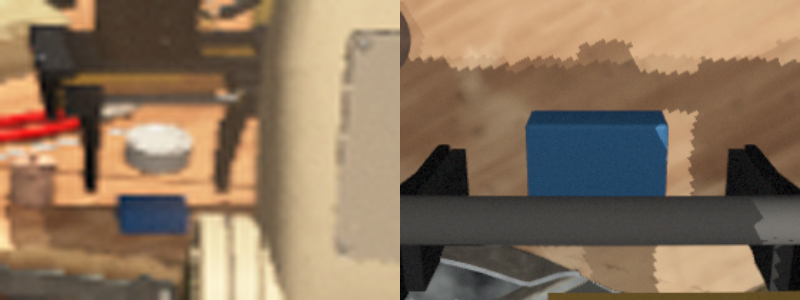

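```bash
python3 - <<'E'
from h import *
c=pickle.load(open("w3.pkl","rb")); t,s=pickle.load(open("ts2.pkl","rb"))
p=np.array([.5235,-.3152]);a=np.radians(-29); x=np.array([np.cos(a),np.sin(a)]);y=np.array([np.sin(a),-np.cos(a)])
for z in (.0016,.01,.02,.025,.03):
  print(z,"scene L,R",proj(s,[[*(p-.05*y),z],[*(p+.05*y),z]]).round(1).tolist(),"wrist near face L inner/outer",proj(c,[[*(p+.0095*x-.043*y),z],[*(p+.0095*x-.058*y),z]]).round(0).tolist(), "block top far", proj(c,[[*(p+.015*x-.025*y),.018],[*(p+.015*x+.025*y),.018]]).round(0).tolist())
E
```

```text
0.0016 scene L,R [[336.2, 198.7], [363.4, 198.6]] wrist near face L inner/outer [[200.0, 235.0], [173.0, 235.0]] block top far [[229.0, 235.0], [330.0, 235.0]]
0.01 scene L,R [[336.3, 196.7], [363.6, 196.6]] wrist near face L inner/outer [[197.0, 240.0], [168.0, 240.0]] block top far [[229.0, 235.0], [330.0, 235.0]]
0.02 scene L,R [[336.5, 194.3], [363.8, 194.2]] wrist near face L inner/outer [[193.0, 247.0], [163.0, 247.0]] block top far [[229.0, 235.0], [330.0, 235.0]]
0.025 scene L,R [[336.6, 193.0], [364.0, 193.0]] wrist near face L inner/outer [[190.0, 250.0], [159.0, 250.0]] block top far [[229.0, 235.0], [330.0, 235.0]]
0.03 scene L,R [[336.7, 191.8], [364.1, 191.7]] wrist near face L inner/outer [[188.0, 254.0], [156.0, 254.0]] block top far [[229.0, 235.0], [330.0, 235.0]]
```

The tips look to be at z of about 25 to 28 mm while the TCP reads 9.6 mm. I'll lower further in checked steps.

Call:
{"api": "drive_tool", "payload": {"series": [[[0, 0, -0.1], 0], [[0, 0, -0.1], 0], [[0, 0, -0.1], 0], [[0, 0, -0.1], 0], [[0, 0, -0.1], 0], [[0, 0, -0.1], 0], [[0, 0, -0.1], 0], [[0, 0, -0.1], 0], [[0, 0, -0.1], 0], [[0, 0, -0.1], 0]]}}

```text
time: 6.65
ee_pos: [0.5236, -0.3152, -0.0004]
eef_rot: [0.968, -0.251, -0.0, 0.0]
ft_force: [-0.5, -0.5, 0.2]
width: 0.0872
grip_force: 0.0
```

Call:
{"api": "drive_tool", "payload": {"series": [[[0, 0, -0.1], 0], [[0, 0, -0.1], 0], [[0, 0, -0.1], 0], [[0, 0, -0.1], 0], [[0, 0, -0.1], 0], [[0, 0, -0.1], 0], [[0, 0, 0], 0], [[0, 0, 0], 0], [[0, 0, 0], 0], [[0, 0, 0], 0]]}}

```text
time: 7.9
ee_pos: [0.5236, -0.3152, -0.0063]
eef_rot: [0.968, -0.251, 0.0, 0.0]
ft_force: [-1.1, -0.4, -0.2]
width: 0.0868
grip_force: 0.0
```

```bash
python3 - <<'E'
from h import *
from bench import vision
c=wrist('w4'); s=vision.camera("scene")
a=cv2.resize(s["color"][155:215,320:400,::-1],(400,300),interpolation=2)
b=cv2.resize(c["color"][150:360,140:420,::-1],(400,300))
cv2.imwrite("pics/s4.png",np.hstack([a,b]))
E
```

```text
t 7.9 pos [ 0.5236 -0.3152 -0.0063] theta -29.04 j [ 0.63  0.5  -0.2   1.69  0.12  0.96 -1.69] w 0.08678872837217144
```

View pics/s4.png

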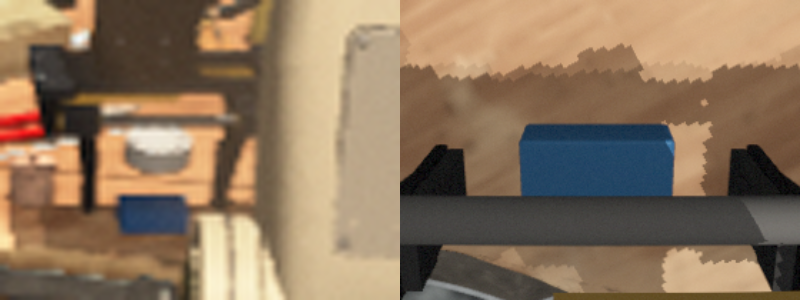

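Tips are now around 10 mm up, with the block's 18 mm side between them. Closing.

Call:
{"api": "drive_tool", "payload": {"series": [[[0, 0, 0], 0], [[0, 0, 0], 0], [[0, 0, 0], 0], [[0, 0, 0], 0], [[0, 0, 0], 0], [[0, 0, 0], 0], [[0, 0, 0], 0], [[0, 0, 0], 0], [[0, 0, 0.2], 0], [[0, 0, 0.2], 0]], "hand": 1, "newtons": 20}}

```text
time: 9.25
ee_pos: [0.5236, -0.3152, -0.0022]
eef_rot: [0.968, -0.251, -0.0, 0.0]
ft_force: [-1.0, -0.9, -0.9]
width: 0.0496
grip_force: 20.0
```

Call:
{"api": "drive_tool", "payload": {"series": [[[0, 0, 4], 0], [[0, 0, 4], 0], [[-0.4, 3, 2], 3], [[-0.8, 5.5, 0], 5], [[-0.8, 5.5, 0], 5], [[-0.8, 5.5, 0], 5], [[-0.8, 5.5, 0], 5], [[-0.8, 5.5, 0], 5], [[-0.8, 5.5, 0], 5], [[-0.8, 5.5, 0], 5]]}}

```text
time: 10.5
ee_pos: [0.4633, 0.1014, 0.0981]
eef_rot: [0.997, 0.079, 0.001, 0.0]
ft_force: [1.1, -0.2, -0.3]
width: 0.0497
grip_force: 20.0
```

Call:
{"api": "drive_tool", "payload": {"series": [[[-0.8, 5.5, 0], 5], [[-0.6, 5.5, 0], 5], [[-0.6, 5.5, 0], 2.5], [[-0.2, 4, 0], 0], [[0, 2.3, 0], 0], [[0, 0, 0], 0], [[0, 0, 0], 0], [[0, 0, 0], 0], [[0, 0, 0], 0], [[0, 0, 0], 0]]}}

```text
time: 11.75
ee_pos: [0.4418, 0.3274, 0.0977]
eef_rot: [0.983, 0.186, 0.0, 0.0]
ft_force: [-0.4, 0.3, -0.5]
width: 0.049
grip_force: 20.0
```

```bash
python3 -c "
from h import *
wrist('w5')"
```

```text
t 11.75 pos [0.4418 0.3274 0.0977] theta 21.43 j [-0.1   0.34 -0.73  1.76  0.25  1.14 -2.1 ] w 0.049023828821735005
```

View pics/w5.png

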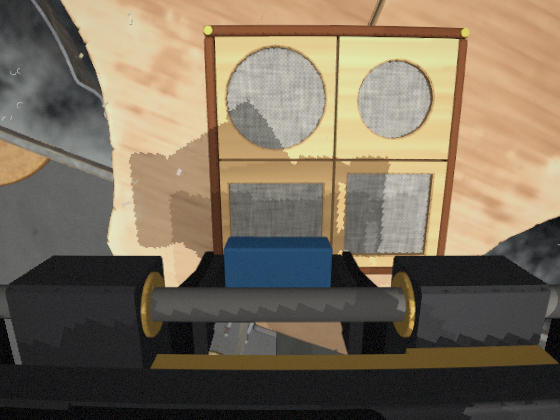

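Block held level at (278,262). Tray in view: big round (276,98), small round (395,99), square corners (346,173),(433,173),(429,254),(347,254), oblong far edge (228,183) to (325,183).

```bash
python3 - <<'E'
from h import *
c=pickle.load(open("w5.pkl","rb"))
P=world(c,[(276,98),(395,99)],.015);print(P)
Q=world(c,[(346,173),(433,173),(429,254),(347,254)],.018);print(Q.mean(0),np.linalg.norm(np.diff(Q,axis=0),axis=1))
E=world(c,[(228,183),(325,183)],.018);a=np.radians(21.5);print(E.mean(0)[:2]-.024*np.array([np.cos(a),np.sin(a)]),np.linalg.norm(E[1]-E[0]))
v=P[0]-P[1];print(np.degrees(np.arctan2(-v[0],v[1])),np.linalg.norm(v))
E
```

```text
[[0.52021719 0.35934961 0.015     ]
 [0.55017392 0.28276439 0.015     ]]
[0.47427825 0.2519136  0.018     ] [0.06299066 0.06211024 0.06297571]
[0.44348144 0.32882158] 0.06948626325535585
21.36322037721452 0.08223564890415798
```

Call:
{"api": "drive_tool", "payload": {"series": [[[0.1, 0.1, -3], 0], [[0, 0, -3], 0], [[0, 0, -1.5], 0], [[0, 0, -0.8], 0], [[0, 0, -0.4], 0], [[0, 0, -0.2], 0], [[0, 0, -0.1], 0], [[0, 0, -0.1], 0], [[0, 0, 0], 0], [[0, 0, 0], 0]]}}

```text
time: 13.05
ee_pos: [0.4426, 0.3288, 0.0068]
eef_rot: [0.983, 0.186, 0.0, 0.0]
ft_force: [-0.8, 0.2, -0.8]
width: 0.0492
grip_force: 20.0
```

Call:
{"api": "drive_tool", "payload": {"series": [[[0, 0, -0.1], 0], [[0, 0, 0], 0], [[0, 0, 0], 0], [[0, 0, 0], 0], [[0, 0, 0], 0], [[0, 0, 1], 0], [[0, 0, 3], 0], [[0, 0, 4], 0], [[0, 0, 3], 0], [[0, 0, 0], 0]], "hand": 0}}

```text
time: 14.3
ee_pos: [0.4438, 0.33, 0.1187]
eef_rot: [0.982, 0.186, 0.002, -0.001]
ft_force: [0.4, 0.7, -0.6]
width: 0.0874
grip_force: 0.0
```

```bash
python3 -c "
from h import *
wrist('w6')"
```

```text
t 14.3 pos [0.4438 0.33   0.1187] theta 21.47 j [-0.1   0.32 -0.74  1.73  0.23  1.17 -2.09] w 0.08735878570883618
```

View pics/w6.png

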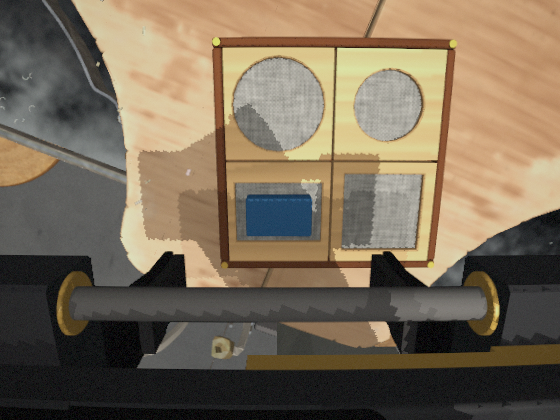

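Blue block sits flat in the oblong pocket at (279,215), clear of its edges. Next is the pot: travel and turn +90°.

Call:
{"api": "drive_tool", "payload": {"series": [[[0.5, -2.5, 1.5], 6], [[1.5, -5, 1], 7], [[1.5, -5, 0], 7], [[1.5, -5, 0], 7], [[1.5, -5, 0], 7], [[1.5, -5, 0], 7], [[1.5, -5, 0], 7], [[1.5, -5, 0], 7], [[1.5, -5, 0], 7], [[1.5, -5, 0], 7]]}}

```text
time: 15.6
ee_pos: [0.5823, -0.1478, 0.1397]
eef_rot: [0.703, 0.711, -0.0, -0.001]
ft_force: [1.3, 1.8, -0.2]
width: 0.0869
grip_force: 0.0
```

Call:
{"api": "drive_tool", "payload": {"series": [[[1, -5, 0], 7], [[0.7, -5, 0], 7], [[0, -2, 0], 7], [[0, 0, 0], 0], [[0, 0, 0], 0], [[0, 0, 0], 0], [[0, 0, 0], 0], [[0, 0, 0], 0], [[0, 0, 0], 0], [[0, 0, 0], 0]]}}

```text
time: 16.85
ee_pos: [0.5996, -0.2662, 0.1407]
eef_rot: [0.563, 0.826, 0.0, 0.0]
ft_force: [-1.2, 0.1, -0.3]
width: 0.0871
grip_force: 0.0
```

```bash
python3 - <<'E'
from h import *
c=wrist('w7')
g=cv2.cvtColor(c["color"],cv2.COLOR_RGB2GRAY)
p=proj(c,[[.601,-.263,.038],[.604,-.380,.018],[.488,-.431,.046],[.609,-.169,.024]]);print(p.round(0).tolist())
h=cv2.HoughCircles(g,cv2.HOUGH_GRADIENT,1.5,15,param1=120,param2=25,minRadius=14,maxRadius=50)
for q in h[0]:
    for pp,n,z in zip(p[:2],("pot","disc"),(.038,.018)):
        if np.hypot(*(q[:2]-pp))<30: print(n,q,world(c,q[:2],z).round(4),"R",np.linalg.norm(world(c,q[:2]+[q[2],0],z)-world(c,q[:2],z)).round(4))
E
```

```text
t 16.85 pos [ 0.5996 -0.2662  0.1407] theta 111.46 j [ 0.79  0.51 -0.61  1.42  0.29  1.3   0.53] w 0.08706595482957565
[[279.0, 206.0], [235.0, 317.0], [88.0, 337.0], [333.0, 96.0]]
pot [306.75     204.75      45.800003] [[ 0.6209 -0.254   0.038 ]] R 0.0363
pot [282.75 203.25  22.1 ] [[ 0.6028 -0.2598  0.038 ]] R 0.0174
disc [236.25 308.25  32.15] [[ 0.6017 -0.3714  0.018 ]] R 0.0295
pot [255.75 200.25  25.7 ] [[ 0.5822 -0.2653  0.038 ]] R 0.0202
```

Call:
{"api": "drive_tool", "payload": {"series": [[[0.2, 0.4, -4], 0], [[0, 0, -4], 0], [[0, 0, -3], 0], [[0, 0, -1.5], 0], [[0, 0, -0.8], 0], [[0, 0, -0.5], 0], [[0, 0, 0], 0], [[0, 0, 0], 0], [[0, 0, 0], 0], [[0, 0, 0], 0]]}}

```text
time: 18.15
ee_pos: [0.6017, -0.2623, 0.003]
eef_rot: [0.563, 0.826, 0.0, 0.0]
ft_force: [-0.0, 0.6, -0.5]
width: 0.0873
grip_force: 0.0
```

Call:
{"api": "drive_tool", "payload": {"series": [[[0, 0, 0], 0], [[0, 0, 0], 0], [[0, 0, 0], 0], [[0, 0, 0], 0], [[0, 0, 0], 0], [[0, 0, 0], 0], [[0, 0, 0], 0], [[0, 0, 0], 0], [[0, 0, 0], 0], [[0, 0, 0.3], 0]], "hand": 1, "newtons": 20}}

```text
time: 19.4
ee_pos: [0.6014, -0.2621, 0.0055]
eef_rot: [0.563, 0.826, -0.0, -0.0]
ft_force: [0.3, 0.2, -0.5]
width: 0.0324
grip_force: 20.0
```

Call:
{"api": "drive_tool", "payload": {"series": [[[0, 0, 3], 0], [[0, 0, 4], 0], [[-0.5, 3, 2], 0], [[-1, 5, 0], 0], [[-1, 5, 0], 0], [[-1, 5, 0], 0], [[-0.4, 5, 0], 0], [[-0.3, 5, 0], 0], [[-0.3, 5, 0], 0], [[-0.3, 5, 0], 0]]}}

```text
time: 20.65
ee_pos: [0.5534, 0.1193, 0.0961]
eef_rot: [0.563, 0.826, 0.0, 0.0]
ft_force: [-0.0, 0.2, -0.8]
width: 0.0324
grip_force: 20.0
```

Call:
{"api": "drive_tool", "payload": {"series": [[[-0.3, 5, 0], 0], [[0, 5, 0], 0], [[0, 4, 0], 0], [[0, 2.5, 0], 0], [[0, 0, 0], 0], [[0, 0, 0], 0], [[0, 0, 0], 0], [[0, 0, 0], 0], [[0, 0, 0], 0], [[0, 0, 0], 0]]}}

```text
time: 21.9
ee_pos: [0.5506, 0.2826, 0.0957]
eef_rot: [0.563, 0.826, 0.0, 0.0]
ft_force: [-0.2, 0.5, -1.7]
width: 0.0325
grip_force: 20.0
```

```bash
python3 - <<'E'
from h import *
c=wrist('w8')
g=cv2.cvtColor(c["color"],cv2.COLOR_RGB2GRAY)
p=proj(c,[[.55,.2825,.018],[.52,.359,.018],[.474,.252,.018]]);print(p.round(0).tolist())
h=cv2.HoughCircles(g,cv2.HOUGH_GRADIENT,1.5,15,param1=120,param2=25,minRadius=14,maxRadius=80)
for q in h[0]:
    for pp,n in zip(p[:2],("small","big")):
        if np.hypot(*(q[:2]-pp))<30: print(n,q,world(c,q[:2],.017).round(4),"R",np.linalg.norm(world(c,q[:2]+[q[2],0],.017)-world(c,q[:2],.017)).round(4))
E
```

```text
t 21.9 pos [0.5506 0.2826 0.0957] theta 111.45 j [ 0.05  0.52 -0.79  1.57  0.38  1.21 -0.43] w 0.03248614493748143
[[275.0, 217.0], [275.0, 100.0], [163.0, 218.0]]
big [275.25  96.75  52.1 ] [[0.5195 0.3609 0.017 ]] R 0.0352
big [248.25  96.75  72.5 ] [[0.5025 0.3543 0.017 ]] R 0.049
big [278.25     114.75      65.899994] [[0.5257 0.3506 0.017 ]] R 0.0451
big [266.25 123.75  77.45] [[0.5203 0.342  0.017 ]] R 0.0532
big [290.25  99.75  64.25] [[0.5297 0.3628 0.017 ]] R 0.0436
small [294.75     197.25      79.100006] [[0.5579 0.3014 0.017 ]] R 0.0572
small [249.75 227.25  69.2 ] [[0.5356 0.2684 0.017 ]] R 0.0509
small [284.25     236.25      79.100006] [[0.5618 0.2712 0.017 ]] R 0.0588
small [287.25 218.25  69.2 ] [[0.5587 0.2849 0.017 ]] R 0.0507
small [267.75     215.25      62.600002] [[0.5447 0.2818 0.017 ]] R 0.0457
small [278.25     195.75      62.600002] [[0.5465 0.2981 0.017 ]] R 0.0451
small [266.25     230.25      52.699997] [[0.5477 0.2707 0.017 ]] R 0.0389
big [261.75 107.25  54.35] [[0.5135 0.3512 0.017 ]] R 0.037
big [294.75 114.75  49.4 ] [[0.5362 0.3548 0.017 ]] R 0.0338
small [258.75     200.25      42.800003] [[0.5346 0.2899 0.017 ]] R 0.0309
big [266.25  84.75  37.85] [[0.511 0.366 0.017]] R 0.0254
big [285.75  84.75  34.4 ] [[0.5232 0.3708 0.017 ]] R 0.0231
```

Call:
{"api": "drive_tool", "payload": {"series": [[[0, 0, -3], 0], [[0, 0, -2.5], 0], [[0, 0, -1.2], 0], [[0, 0, -0.6], 0], [[0, 0, -0.3], 0], [[0, 0, -0.2], 0], [[0, 0, -0.1], 0], [[0, 0, -0.1], 0], [[0, 0, 0], 0], [[0, 0, 0], 0]]}}

```text
time: 23.2
ee_pos: [0.5506, 0.2828, 0.0158]
eef_rot: [0.563, 0.826, 0.0, 0.0]
ft_force: [-0.2, -0.7, -0.3]
width: 0.0319
grip_force: 20.0
```

Call:
{"api": "drive_tool", "payload": {"series": [[[0, 0, 0], 0], [[0, 0, 0], 0], [[0, 0, 0], 0], [[0, 0, 0], 0], [[0, 0, 0], 0], [[0, 0, 1], 0], [[0, 0, 3], 0], [[0, 0, 4], 0], [[0, 0, 4], 0], [[0, 0, 1], 0]], "hand": 0}}

```text
time: 24.45
ee_pos: [0.5516, 0.2839, 0.1493]
eef_rot: [0.563, 0.826, 0.002, 0.001]
ft_force: [0.1, 0.6, -0.2]
width: 0.0871
grip_force: 0.0
```

```bash
python3 -c "
from h import *
wrist('w9')"
```

```text
t 24.45 pos [0.5516 0.2839 0.1493] theta 111.47 j [ 0.06  0.47 -0.81  1.51  0.35  1.3  -0.41] w 0.08708412974853194
```

Call:
{"api": "drive_tool", "payload": {"series": [[[-0.2, -2.5, 0], 0], [[-0.5, -5.5, 0], 0], [[-0.5, -5.5, 0], 0], [[-0.5, -5.5, 0], 0], [[-0.5, -5.5, 0], 0], [[-0.5, -5.5, 0], 0], [[-0.5, -5.5, 0], 0], [[-0.5, -5.5, 0], 0], [[-0.5, -5.5, 0], 0], [[-0.5, -5.5, 0], 0]]}}

```text
time: 25.75
ee_pos: [0.5026, -0.2389, 0.1449]
eef_rot: [0.563, 0.826, -0.0, -0.0]
ft_force: [1.0, 0.6, 0.4]
width: 0.0869
grip_force: 0.0
```

Call:
{"api": "drive_tool", "payload": {"series": [[[-0.5, -5.5, 0], 0], [[-0.5, -5.5, 0], 0], [[-0.5, -5.5, 0], 0], [[-0.2, -3, 0], 0], [[0, 0, 0], 0], [[0, 0, 0], 0], [[0, 0, 0], 0], [[0, 0, 0], 0], [[0, 0, 0], 0], [[0, 0, 0], 0]]}}

```text
time: 27.0
ee_pos: [0.4867, -0.4321, 0.1457]
eef_rot: [0.563, 0.826, 0.0, 0.0]
ft_force: [-0.7, -0.4, 0.3]
width: 0.0868
grip_force: 0.0
```

```bash
python3 - <<'E'
from h import *
c=wrist('w10'); d=pickle.load(open("w9.pkl","rb"))
print(proj(c,[.488,-.4315,.046]),proj(d,[.55,.2825,.05]))
cv2.imwrite("pics/m1.png",np.hstack([cv2.resize(c["color"][60:340,130:450,::-1],(480,420)),d["color"][60:300:1,150:400:1,::-1].repeat(1,0)[:240] if 0 else cv2.resize(d["color"][60:340,130:340,::-1],(315,420))]))
E
```

```text
t 27.0 pos [ 0.4867 -0.4321  0.1457] theta 111.48 j [ 1.02  0.47 -0.5   1.44  0.23  1.29  0.88] w 0.08680590523250321
[[277.78613908 210.01863639]] [[272.73507025 211.07705551]]
```

View pics/m1.png

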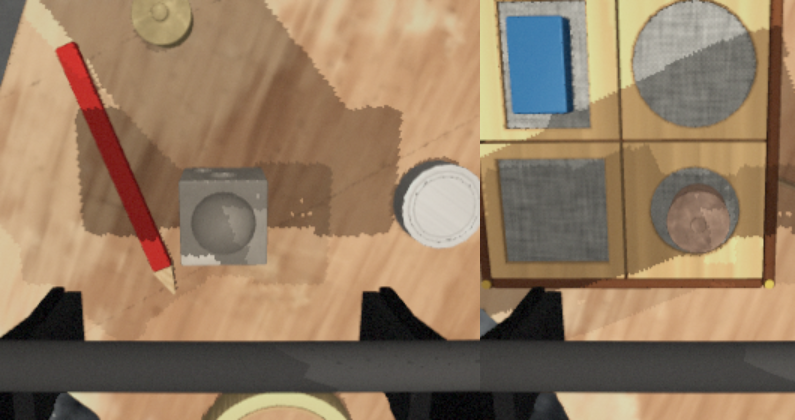

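Cube centred and square to the jaws at crop (223,222); on the right, the pot stands upright in the small round pocket. Lowering on the cube.

Call:
{"api": "drive_tool", "payload": {"series": [[[0.1, 0.1, -4], 0], [[0, 0, -4], 0], [[0, 0, -3.5], 0], [[0, 0, -1.8], 0], [[0, 0, -0.9], 0], [[0, 0, -0.5], 0], [[0, 0, 0], 0], [[0, 0, 0], 0], [[0, 0, 0], 0], [[0, 0, 0], 0]]}}

```text
time: 28.3
ee_pos: [0.4877, -0.4313, -0.001]
eef_rot: [0.563, 0.826, 0.0, 0.0]
ft_force: [-0.4, -0.8, 0.0]
width: 0.0871
grip_force: 0.0
```

Call:
{"api": "drive_tool", "payload": {"series": [[[0, 0, 0], 0], [[0, 0, 0], 0], [[0, 0, 0], 0], [[0, 0, 0], 0], [[0, 0, 0], 0], [[0, 0, 0], 0], [[0, 0, 0], 0], [[0, 0, 0], 0], [[0, 0, 0.2], 0], [[0, 0, 0.5], 0]], "hand": 1, "newtons": 55}}

```text
time: 29.55
ee_pos: [0.487, -0.4308, 0.0051]
eef_rot: [0.563, 0.826, 0.0, -0.001]
ft_force: [-0.5, 0.5, -4.8]
width: 0.0456
grip_force: 55.0
```

Call:
{"api": "drive_tool", "payload": {"series": [[[0, 0, 2], 0], [[0, 0, 3.5], 0], [[0, 2, 3.5], 0], [[0, 4, 1.5], 0], [[0, 5, 0], 0], [[0, 5, 0], 0], [[0, 5, 0], 0], [[0, 5, 0], 0], [[0, 5, 0], 0], [[0, 5, 0], 0]]}}

```text
time: 30.8
ee_pos: [0.4878, -0.0696, 0.1122]
eef_rot: [0.563, 0.827, -0.0, 0.001]
ft_force: [0.8, 0.2, -5.6]
width: 0.0453
grip_force: 55.0
```

Call:
{"api": "drive_tool", "payload": {"series": [[[-0.2, 5, 0], 0], [[-0.2, 5, 0], 0], [[-0.2, 5, 0], 0], [[-0.2, 5, 0], 0], [[-0.2, 5, 0], 0], [[-0.2, 4, 0], 0], [[-0.1, 2.5, 0], 0], [[0, 0.8, 0], 0], [[0, 0, 0], 0], [[0, 0, 0], 0]]}}

```text
time: 32.05
ee_pos: [0.4751, 0.2503, 0.1108]
eef_rot: [0.564, 0.826, -0.0, 0.0]
ft_force: [-0.5, 0.7, -5.7]
width: 0.0456
grip_force: 55.0
```

Call:
{"api": "drive_tool", "payload": {"series": [[[-0.1, 0.2, -3], 0], [[0, 0, -3], 0], [[0, 0, -2], 0], [[0, 0, -1], 0], [[0, 0, -0.4], 0], [[0, 0, -0.2], 0], [[0, 0, -0.1], 0], [[0, 0, -0.1], 0], [[0, 0, 0], 0], [[0, 0, 0], 0]]}}

```text
time: 33.3
ee_pos: [0.4737, 0.2538, 0.0128]
eef_rot: [0.563, 0.826, 0.0, 0.0]
ft_force: [0.0, -0.2, -4.2]
width: 0.0456
grip_force: 55.0
```

Call:
{"api": "drive_tool", "payload": {"series": [[[0, 0, -0.1], 0], [[0, 0, -0.05], 0], [[0, 0, 0], 0], [[0, 0, 0], 0], [[0, 0, 0], 0], [[0, 0, 0], 0], [[0, 0, 0], 0], [[0, 0, 0], 0], [[0, 0, 0], 0], [[0, 0, 0], 0]]}}

```text
time: 34.55
ee_pos: [0.4736, 0.2538, 0.0112]
eef_rot: [0.563, 0.826, 0.0, 0.0]
ft_force: [-0.3, 0.4, -4.9]
width: 0.0457
grip_force: 55.0
```

Call:
{"api": "drive_tool", "payload": {"series": [[[0, 0, 0], 0], [[0, 0, 0], 0], [[0, 0, 0], 0], [[0, 0, 0], 0], [[0, 0, 0], 0], [[0, 0, 1], 0], [[0, 0, 3], 0], [[0, 0, 4], 0], [[0, 0, 4], 0], [[0, 0, 1.5], 0]], "hand": 0}}

```text
time: 35.8
ee_pos: [0.4744, 0.2546, 0.149]
eef_rot: [0.563, 0.826, 0.001, 0.001]
ft_force: [0.1, 0.5, -0.3]
width: 0.0868
grip_force: 0.0
```

```bash
python3 - <<'E'
from h import *
c=wrist('w11')
from h import *
d=pickle.load(open("w10.pkl","rb"))
print(proj(d,[.604,-.381,.018]))
print("disc from w10",world(d,[(440/1.5+130,205/1.5+60)],.018))
# cube top check: expected corner pixels vs light region
print(proj(c,[.4735,.2535,.058]))
E
```

```text
t 35.8 pos [0.4744 0.2546 0.149 ] theta 111.48 j [ 0.21  0.3  -0.91  1.73  0.25  1.24 -0.39] w 0.08679269184173768
[[424.3054151 197.1574485]]
disc from w10 [[ 0.60300565 -0.38092966  0.018     ]]
[[273.81567379 213.67042782]]
```

Call:
{"api": "drive_tool", "payload": {"series": [[[0.4, -2.5, 0], 0], [[1, -5, 0], 0], [[1, -5, 0], 0], [[1, -5, 0], 0], [[1, -5, 0], 0], [[1, -5, 0], 0], [[1, -5, 0], 0], [[1, -5, 0], 0], [[1, -5, 0], 0], [[1, -5, 0], 0]]}}

```text
time: 37.1
ee_pos: [0.5672, -0.2228, 0.145]
eef_rot: [0.563, 0.826, -0.0, -0.001]
ft_force: [1.0, -0.1, 0.7]
width: 0.0871
grip_force: 0.0
```

Call:
{"api": "drive_tool", "payload": {"series": [[[1, -5, 0], 0], [[1, -5, 0], 0], [[1, -4, 0], 0], [[0.5, -2, 0], 0], [[0, 0, 0], 0], [[0, 0, 0], 0], [[0, 0, 0], 0], [[0, 0, 0], 0], [[0, 0, 0], 0], [[0, 0, 0], 0]]}}

```text
time: 38.35
ee_pos: [0.6026, -0.3811, 0.1463]
eef_rot: [0.563, 0.826, 0.0, 0.0]
ft_force: [-0.6, -0.1, -0.4]
width: 0.087
grip_force: 0.0
```

```bash
python3 - <<'E'
from h import *
c=wrist('w12')
g=cv2.cvtColor(c["color"],cv2.COLOR_RGB2GRAY)
p=proj(c,[.604,-.381,.018])[0];print(p)
h=cv2.HoughCircles(g,cv2.HOUGH_GRADIENT,1.5,8,param1=120,param2=25,minRadius=22,maxRadius=40)
for q in h[0]:
  if np.hypot(*(q[:2]-p))<30: print(q,world(c,q[:2],.018).round(4),"R",np.linalg.norm(world(c,q[:2]+[q[2],0],.018)-world(c,q[:2],.018)).round(4))
hsv=cv2.cvtColor(c["color"],cv2.COLOR_RGB2HSV); m=((hsv[...,1]<40)&(hsv[...,2]>110)).astype(np.uint8); m[250:]=0
n,l,st,ce=cv2.connectedComponentsWithStats(m)
for i in range(1,n):
  if st[i,4]>600: print(st[i],ce[i],world(c,ce[i],.018))
E
```

```text
t 38.35 pos [ 0.6026 -0.3811  0.1463] theta 111.47 j [ 0.85  0.62 -0.56  1.24  0.32  1.37  0.69] w 0.08703191279572593
[277.65428519 202.37339799]
[276.75 200.25  25.75] [[ 0.6026 -0.3795  0.018 ]] R 0.0221
[273.75 210.75  37.45] [[ 0.6036 -0.3891  0.018 ]] R 0.0324
[285.75 192.75  37.45] [[ 0.6073 -0.3706  0.018 ]] R 0.032
[284.25 203.25  23.95] [[ 0.6096 -0.3796  0.018 ]] R 0.0206
[273.75 192.75  29.2 ] [[ 0.5978 -0.3744  0.018 ]] R 0.0249
[ 324    0  130  226 1227] [393.11491443 103.34555827] [[ 0.66084137 -0.26996476  0.018     ]]
[ 251  174   57   57 2496] [278.99919872 202.15024038] [[ 0.60500223 -0.38039389  0.018     ]]
```

Call:
{"api": "drive_tool", "payload": {"series": [[[0.2, 0.1, -4], 0], [[0, 0, -4], 0], [[0, 0, -3.5], 0], [[0, 0, -2], 0], [[0, 0, -1], 0], [[0, 0, -0.5], 0], [[0, 0, -0.2], 0], [[0, 0, 0], 0], [[0, 0, 0], 0], [[0, 0, 0], 0]]}}

```text
time: 39.65
ee_pos: [0.6047, -0.3803, -0.0055]
eef_rot: [0.563, 0.826, 0.0, 0.0]
ft_force: [0.2, 0.4, -0.1]
width: 0.087
grip_force: 0.0
```

Call:
{"api": "drive_tool", "payload": {"series": [[[0, 0, 0], 0], [[0, 0, 0], 0], [[0, 0, 0], 0], [[0, 0, 0], 0], [[0, 0, 0], 0], [[0, 0, 0], 0], [[0, 0, 0], 0], [[0, 0, 0], 0], [[0, 0, 0.2], 0], [[0, 0, 0.5], 0]], "hand": 1, "newtons": 45}}

```text
time: 40.9
ee_pos: [0.6043, -0.38, 0.0009]
eef_rot: [0.563, 0.826, 0.0, -0.0]
ft_force: [0.2, -0.1, -1.6]
width: 0.0462
grip_force: 45.0
```

Call:
{"api": "drive_tool", "payload": {"series": [[[0, 0, 2.5], 0], [[0, 0, 4], 0], [[0, 2, 3.5], 0], [[-0.5, 4, 1], 0], [[-0.7, 5, 0], 0], [[-0.7, 5, 0], 0], [[-0.7, 5, 0], 0], [[-0.7, 5, 0], 0], [[-0.7, 5, 0], 0], [[-0.7, 5, 0], 0]]}}

```text
time: 42.15
ee_pos: [0.5572, -0.0186, 0.1117]
eef_rot: [0.563, 0.826, 0.0, 0.0]
ft_force: [0.6, -0.5, -2.6]
width: 0.0466
grip_force: 45.0
```

Call:
{"api": "drive_tool", "payload": {"series": [[[-0.7, 5, 0], 0], [[-0.7, 5, 0], 0], [[-0.7, 5, 0], 0], [[-0.7, 5, 0], 0], [[-0.5, 5, 0], 0], [[-0.4, 5, 0], 0], [[0, 4, 0], 0], [[0, 2.5, 0], 0], [[0, 1.2, 0], 0], [[0, 0, 0], 0]]}}

```text
time: 43.4
ee_pos: [0.5204, 0.357, 0.1112]
eef_rot: [0.563, 0.827, 0.0, -0.0]
ft_force: [-0.5, -0.8, -2.0]
width: 0.0462
grip_force: 45.0
```

Call:
{"api": "drive_tool", "payload": {"series": [[[0, 0.2, -3], 0], [[0, 0, -3], 0], [[0, 0, -2], 0], [[0, 0, -1.2], 0], [[0, 0, -0.6], 0], [[0, 0, -0.3], 0], [[0, 0, -0.1], 0], [[0, 0, -0.1], 0], [[0, 0, 0], 0], [[0, 0, 0], 0]]}}

```text
time: 44.65
ee_pos: [0.5207, 0.3589, 0.0084]
eef_rot: [0.563, 0.826, 0.0, 0.0]
ft_force: [-0.3, -0.2, -2.9]
width: 0.0465
grip_force: 45.0
```

Call:
{"api": "drive_tool", "payload": {"series": [[[0, 0, -0.1], 0], [[0, 0, -0.1], 0], [[0, 0, 0], 0], [[0, 0, 0], 0], [[0, 0, 0], 0], [[0, 0, 0], 0], [[0, 0, 0], 0], [[0, 0, 0], 0], [[0, 0, 0], 0], [[0, 0, 0], 0]]}}

```text
time: 45.9
ee_pos: [0.5206, 0.3588, 0.0062]
eef_rot: [0.563, 0.826, 0.0, 0.0]
ft_force: [0.6, -0.1, -3.4]
width: 0.0463
grip_force: 45.0
```

Call:
{"api": "drive_tool", "payload": {"series": [[[0, 0, 0], 0], [[0, 0, 0], 0], [[0, 0, 0], 0], [[0, 0, 0], 0], [[0, 0, 0], 0], [[0, 0, 1], 0], [[0, 0, 3], 0], [[0, 0, 4], 0], [[0, 0, 4], 0], [[0, 0, 2], 0]], "hand": 0}}

```text
time: 47.15
ee_pos: [0.5211, 0.3596, 0.1491]
eef_rot: [0.563, 0.826, 0.002, 0.001]
ft_force: [0.5, -0.2, -0.3]
width: 0.0872
grip_force: 0.0
```

Call:
{"api": "drive_tool", "payload": {"series": [[[-1, -5, 1], 0], [[-1, -5, 1], 0], [[-1, -5, 1], 0], [[-1, -5, 1], 0], [[-1, -5, 0], 0], [[0, -3, 0], 0], [[0, 0, 0], 0], [[0, 0, 0], 0], [[0, 0, 0], 0], [[0, 0, 0], 0]]}}

```text
time: 48.4
ee_pos: [0.4705, 0.0797, 0.1861]
eef_rot: [0.562, 0.827, 0.0, -0.0]
ft_force: [-0.2, -0.5, 0.4]
width: 0.0869
grip_force: 0.0
```

```bash
python3 - <<'E'
from h import *
from bench import vision
c=wrist('w13'); t=vision.camera("top")
a=cv2.resize(c["color"][:,:,::-1],(400,300))
b=cv2.resize(t["color"][195:275,105:205,::-1],(375,300),interpolation=2)
d=cv2.resize(vision.camera("scene")["color"][220:275,145:240,::-1],(400,232),interpolation=2)
e=cv2.resize(t["color"][170:270,310:440,::-1],(300,232),interpolation=2)
im=np.zeros((540,780,3),np.uint8);im[:300,:400]=a;im[:300,402:777]=b;im[302:534,:400]=d;im[302:534,402:702]=e
cv2.imwrite("pics/fin.png",im)
E
```

```text
t 48.4 pos [0.4705 0.0797 0.1861] theta 111.55 j [ 0.53  0.07 -0.81  1.82  0.05  1.27  0.08] w 0.08693648982061654
```

View pics/fin.png

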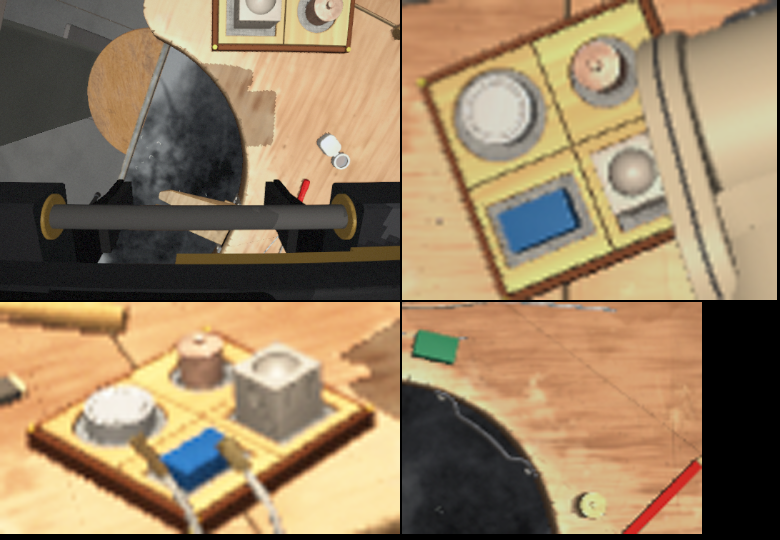

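The final picture shows all four pieces upright inside their pockets: disc (118,410), pot (200,360), cube (278,390), blue wax (200,460). The green wax and brass pot haven't moved.

```bash
python3 -c "
from bench import r
print(r.close_job())"
```

```text
the job is handed in; nothing more can be done
None
```

I put the thin wax, short pot, doming cube and bench block in their pockets, in that order. The last pictures show all four upright, with the thick wax and tall pot where they were. I handed the job in at about 48 s, and no verdict came back.

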